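# Let the mould press down off its ratchet

### The arm

A 6-joint arm with a two-finger parallel gripper is mounted at the origin on the work surface. World frame = base frame: x ahead of the robot, y to its left, z up, the work surface at z = 0. Lengths are in m, angles in degrees, forces in N, time in s.
With the tool pointing down it reaches from about 0.375 to 0.9 m from the base axis. Payload 3.1 kg.
Tool frame: the origin (TCP) lies midway between the tips of the shut fingers; the grasp point (between the pads) lies 19 mm behind it; y points along the fingers, x is the direction in which the jaws open and shut, and the axes are right-handed (so a half turn about y gives the same grasp; the last joint's range is limited). The gripper opens to 87 mm and grips with 3 to 60 N. Pads are 19 mm wide; open, the fingers measure 117 mm over their backs; the gripper's body (75 mm by 190 mm) begins 51 mm behind the grasp point.
Start: joints at [-75.888, 30.224, 82.088, -0, 67.689, -10.227], TCP at [0.258, -0.569, 0.223] pointing down, gripper open.
Joint ranges: [-176.69, 176.69], [-43.24, 126.21], [12.49, 139.97], [-82, 262], [0, 151.66], [-163.58, 163.58]. Speed limits (degrees/s): [159.86, 159.86, 180, 180, 180, 180].

### API

Orientations are given as a 3x3 rotation matrix whose columns are the frame's x, y, z axes.
In Python, from rig import bot, optics, spotter gives the robot as it stands. The module is installed in compiled form; this text tells all that it offers.
- The arm moves only by the shell command python3 -m inch 'ROWS' [OPENING]. ROWS is JSON, a list of rows, each a list of 2 entries, a list of its own where there are three numbers: the shift along the tool's x, y, z in m, then the turn about the tool's y in units of 5 degrees (1.0 is 5 degrees). In form: [[[tx, ty, tz], yaw], ...]. A call has 1 to 12 rows; each row is the pose to reach, as a shift and turn from the pose commanded when the call began, along the tool's axes at that moment; what a row does not reach only later rows make up. A row lasts 1/12 s, in which the tool goes at most 41.7 mm and 7.16 degrees, less where a joint would pass 70% of its speed; a pose out of reach is approached as far as the arm can. A call with a gripper value outside its range is refused whole. OPENING is the gripper command: -1 is fully open, 1 is shut, values between are in proportion, set as the call begins (- or left out, the last holds). The fingers move at their own pace and stop on an object; the grip force is fixed at half the most. Time passes only in rows, so rows that repeat a pose let the fingers close. It gives the time, the measured TCP pose, the force and the opening at its end, in the units of the state.
- bot.read_state(): the state, without advancing time (a new reading comes with each control period).
- optics.capture(name): name is "scene" or "top"; returns a dict with "pixels" (480x640x3 uint8, red, green, blue), "z_map" (480x640 float32, m along the optical axis (not along the pixel's ray), 0 where there is no reading), "mtx" (3x3 intrinsics, pixels), "world_from_camera" (4x4, takes a point from camera to world coordinates). Camera axes: x right, y down, z forward; pixel columns grow to the right and rows downward; lengths in m; the calibration is good to about 2 mm. A picture is of the moment at which its call begins.
- bot.hand_in(): hands the job in, once; it reports no verdict.
Trained networks look in the newest picture that a camera, given by its name, has taken for a name from the list of things; names that differ only in an ending like _2 or _b are one class to them, and where a whole thing is asked for, a point or a joint stands for the part that bears it (a point fixed in the world has none). Each returns a list of dicts, best first, with "confidence" (0 to 1); they miss things now and then, are a little off and sometimes report something else, mostly with a low value. They report only what shows in the picture. A call takes as long as a camera call.
- spotter.find_in(camera, query): "location" ([x, y, z] in m, in world coordinates, good to about 4 mm: the middle of the surface that is visible of it).
- spotter.masks_of(camera, query): "pixels" (480x640 bool, what is visible of it).
The state is a dict: "time_s": time; "joint_positions": joint angles; "qvel": joint speeds; "tau": joint torques, N m; "position": TCP position; "tcp_rot": TCP orientation; "force": force on the tool from outside, world axes, zero at the start; "moment": the same for the moment, N m; "opening": opening from 0.0 (shut) to 1.0 (fully open).
Only numpy, scipy, OpenCV 4.12 (cv2) and the standard library are available. Lean on these libraries where they do the work, as an engineer would, in place of code of your own. Each camera call takes 0.05 s, during which the arm holds its last target. There are 200 camera calls.

### The job

The bench press is wound open and held by its ratchet. Flick the thumb lever over to release, wind the crank up a touch so that the sprung pawl jumps clear of the ratchet wheel, then ease the drum back by the crank knob, keeping hold until the jaw rests on the plaster mould, and let go so that the spring alone clamps it. Gently: never let the jaw run or slam, do not crush or shift the mould or force the lever at its stop, and leave everything else on the bench alone.

Things in the scene. Friction and masses are not known exactly. Their poses are not given: they have to be found in the camera images.
- axle (a point): Point on the drum's vertical axis, 115 mm above the table, on the fixed press: a steel base plate 250 x 470 x 12 mm. Axes = the press's: x away from the robot, y to its left (press may be turned 0.3 rad), z up. Drum, ratchet wheel (18 teeth, 100 mm across, 49 to 61 mm above the table) and crank arm (top at 90 mm) turn as one. The knob circles at 85 mm, at angle 3.316 + joint drum from x.
- lever: Steel thumb lever carrying the pawl, turning on a vertical pivot on the press, 70 mm to +x and 58 mm to -y of the axle. Origin on the pivot at table height; its own x axis runs along the lever arm to the post, parallel to the press's x at hold, turned 0.6 rad clockwise (from above) at release, where it meets its stop. Takes about 4 N at the post (over 25 N is forcing it); stays where it is left.
- drum (a joint): Drum angle, rad, counter-clockwise from above; growing = winding up = opening the jaw, 30 mm per rad. Starts at about 0, held by a ratchet tooth (pitch 0.349), end stop 1.0. The jaw spring pulls it back with about 0.55 N m (6 to 7 N at the knob): pawl off and knob free, the jaw slams. With the jaw on the mould the pull on the hand is gone; pushing on squeezes at 3 times the hand's force.
- knob: Upright round wooden crank knob, 23 mm across and 50 mm high, that spins freely on the end of the crank arm; origin on its axis at its lower end, 91 mm above the table. Its orientation means nothing.
- thumb_post (a point): Point 115 mm above the table on the axis of the upright round steel post at the lever's end, 14 mm across, from 67 to 127 mm above the table, 55 mm from the pivot. Pushed to the press's -y it swings clockwise to release. Under load the pawl stays hooked when the lever is over (only its spring is turned round) until the crank is wound up by about 0.1 rad.
- pawl_nose (a point): Tip of the aluminium pawl, 55 mm above the table. Hooked in the wheel it lies about 48 mm from the axle (seen from above); sprung clear, more than 54 mm (about 65).
- jaw: Steel jaw with a rubber pad, 130 mm wide and 70 mm high, top 87 mm above the table, sliding along the press's y, geared to the drum. Origin at the middle of the pad's face, 50 mm above the table; pad looks to +y, towards the mould.
- mould: Closed plaster mould, 100 x 60 (along the jaw's travel) x 74 mm, 0.5 to 1 kg, loose on the base plate against a steel back stop; origin at the centre of its underside, 12 mm above the table. The jaw meets it at a drum angle between -1.45 and -0.85, different each time. More than 45 N would crush it; the spring alone presses with about 17 N.
- tin: Small aluminium jar, 34 mm across and about 28 mm high, standing on the near right corner of the press's base plate; not part of the job, leave it alone.
- rib: Flat wooden rib, 36 x 85 x 6 mm, lying on the base plate beyond the drum; not part of the job, leave it alone.
- bowl: Terracotta bowl, 130 mm across, 55 mm high; not part of the job, leave it alone.
- jar_a: Clear glaze jar, 68 mm across, 90 mm high; not part of the job, leave it alone.
- jar_b: Amber glaze jar, 68 mm across, 90 mm high; not part of the job, leave it alone.
- brush: Blue-handled brush lying on the table; not part of the job, leave it alone.
- mug: Blue mug, 76 mm across, 90 mm high; not part of the job, leave it alone.

How it is judged (in metres and radians):
On the way, in this order (a step that is already met when the one before it is completed fails the run):
1. the thumb lever is over at release, with the pawl still hooked (angle between the x axis of lever and the x axis of axle, either way round above 0.45 rad), for 0.1 s.
2. the pawl has sprung clear of the ratchet wheel while the fingers hold the crank knob (horizontal distance between pawl_nose and axle above 0.054 m and contact force between the fingers and knob above 0.5 N), for 0.1 s.
3. the jaw rests on the mould while the fingers are still at the knob (contact force between jaw and mould above 3 N and contact force between the fingers and knob above 0.5 N), for 0.1 s.
At the end, for the whole second after the job is handed in: The lever is at release (over 0.45 rad), the pawl clear of the wheel (nose over 54 mm from the axle), the jaw at rest (under 5 mm/s) pressing the mould with more than 8 N, the mould at rest, upright (within 0.06 rad) and within 8 mm of where it was, and the knob let go (contact force between jaw and mould above 8 N and linear speed of jaw below 0.005 m/s and angle between the x axis of lever and the x axis of axle, either way round above 0.45 rad and horizontal distance between pawl_nose and axle above 0.054 m and distance of mould from where it was at the start of the episode below 0.008 m and linear speed of mould below 0.01 m/s and angle between mould's own z axis and vertical below 0.06 rad); the robot touches nothing.
It fails at once if the jaw runs faster than 80 mm/s (linear speed of jaw above 0.08 m/s).
It fails at once if the jaw presses the mould with more than 45 N (contact force between jaw and mould above 45 N).
It fails at once if the robot pushes the lever with more than 25 N (contact force between the fingers and lever above 25 N).
It fails at once if the mould is shifted more than 10 mm (distance of mould from where it was at the start of the episode above 0.01 m).
It fails at once if one of the other things on the bench is moved more than 30 mm (distance of any of tin, rib, bowl, jar_a, jar_b, brush, mug from where it was at the start of the episode above 0.03 m).
It also fails if it takes over 69 s, if anything falls off the work surface, if the arm or the gripper's body presses on something with over 40 N, if the wrist force passes 120 N, or if a joint passes its speed limit or range.

## Working session

There is one attempt and no reset: what is moved stays moved. The work goes in short steps, Python scripts to look and compute and a shell command to move; the robot and the scene stay as the last step left them, time stands still between calls to the robot, and variables do not carry over. Pictures are saved under pics/ and viewed, about 8 in all and at most 12, crops included, and the job is handed in when it is done.

```bash
mkdir -p pics
cat > h.py <<'E'
import numpy as np, cv2
from rig import bot, optics, spotter
def cap(n,f=None):
    c=optics.capture(n)
    if f: cv2.imwrite('pics/'+f,c['pixels'][:,:,::-1])
    return c
def cloud(c):
    v,u=np.mgrid[:480,:640];z=c['z_map'];K=c['mtx']
    P=np.stack([(u-K[0,2])/K[0,0]*z,(v-K[1,2])/K[1,1]*z,z],-1)
    T=c['world_from_camera'];return P@T[:3,:3].T+T[:3,3]
def proj(c,p):
    T=np.linalg.inv(c['world_from_camera']);q=T[:3,:3]@np.array(p)+T[:3,3];q=c['mtx']@q;return q[:2]/q[2]
E
python3 - <<'E'
from h import *
for n in ['top','scene']:
    c=cap(n,n+'0.png'); print(n,c['world_from_camera'].round(3).tolist())
    for q in ['axle','lever','drum','knob','thumb_post','pawl_nose','jaw','mould','tin','rib','bowl','jar_a','mug','brush']:
        print(q,[(np.round(d['location'],3).tolist(),round(d['confidence'],2)) for d in spotter.find_in(n,q)[:2]])
s=bot.read_state();print({k:np.round(v,3).tolist() for k,v in s.items()})
E
```

```text
top [[0.008, -0.988, 0.156, 0.261], [-1.0, -0.007, 0.006, 0.007], [-0.005, -0.156, -0.988, 1.645], [0.0, 0.0, 0.0, 1.0]]
axle [([0.512, 0.061, 0.014], 0.94), ([0.598, -0.024, 0.07], 0.57)]
lever [([0.598, -0.02, 0.069], 0.66)]
drum [([0.501, 0.001, 0.057], 0.56), ([0.693, -0.328, 0.09], 0.23)]
knob [([0.432, -0.024, 0.14], 0.41)]
thumb_post [([0.499, 0.003, 0.056], 0.51), ([0.6, -0.021, 0.07], 0.47)]
pawl_nose [([0.576, -0.003, 0.063], 0.37)]
jaw [([0.476, 0.136, 0.042], 0.62)]
mould [([0.462, 0.22, 0.085], 0.74)]
tin [([0.464, -0.131, 0.038], 0.66)]
rib [([0.602, 0.123, 0.015], 0.74)]
bowl [([0.607, -0.461, 0.019], 0.96)]
jar_a [([0.42, -0.428, 0.088], 0.61), ([0.691, -0.329, 0.087], 0.61)]
mug [([0.519, 0.499, 0.042], 0.63)]
brush []
scene [[-0.621, 0.496, -0.607, 1.27], [0.784, 0.386, -0.487, 0.575], [-0.007, -0.778, -0.628, 0.834], [0.0, 0.0, 0.0, 1.0]]
axle [([0.543, 0.077, 0.014], 0.81), ([0.473, -0.134, 0.033], 0.66)]
lever [([0.599, -0.016, 0.076], 0.71)]
drum [([0.516, 0.006, 0.062], 0.94)]
knob [([0.443, -0.017, 0.12], 0.74)]
thumb_post [([0.608, 0.126, 0.017], 0.72), ([0.599, -0.018, 0.074], 0.6)]
pawl_nose [([0.579, 0.001, 0.059], 0.56)]
jaw [([0.491, 0.143, 0.038], 0.56)]
mould [([0.502, 0.231, 0.084], 0.96)]
tin [([0.472, -0.13, 0.036], 0.68)]
rib [([0.607, 0.124, 0.015], 0.98)]
bowl [([0.588, -0.478, 0.039], 0.59), ([0.577, -0.001, 0.06], 0.39)]
jar_a [([0.721, -0.313, 0.061], 0.69), ([0.441, -0.422, 0.058], 0.59)]
mug [([0.547, 0.493, 0.055], 0.96)]
brush [([0.323, -0.334, 0.014], 0.68)]
{'time_s': 1.5, 'joint_positions': [-75.889, 30.223, 82.088, -0.0, 67.687, -10.228], 'qvel': [0.0, -0.021, 0.074, -0.001, -0.09, -0.059], 'tau': [-0.0, -44.001, -17.698, 0.063, 0.051, -0.0], 'position': [0.258, -0.569, 0.223], 'tcp_rot': [[0.412, 0.0, 0.911], [-0.911, -0.0, 0.412], [0.0, -1.0, -0.0]], 'force': [0.179, -0.606, -0.048], 'moment': [0.003, 0.018, -0.01], 'opening': 1.001}
```

View pics/top0.png

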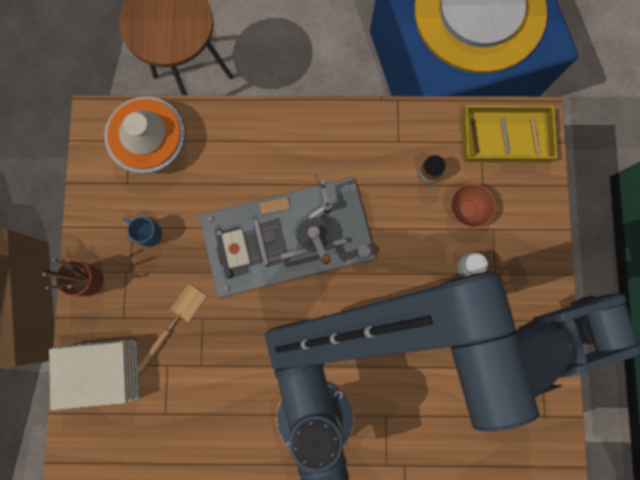

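View pics/scene0.png

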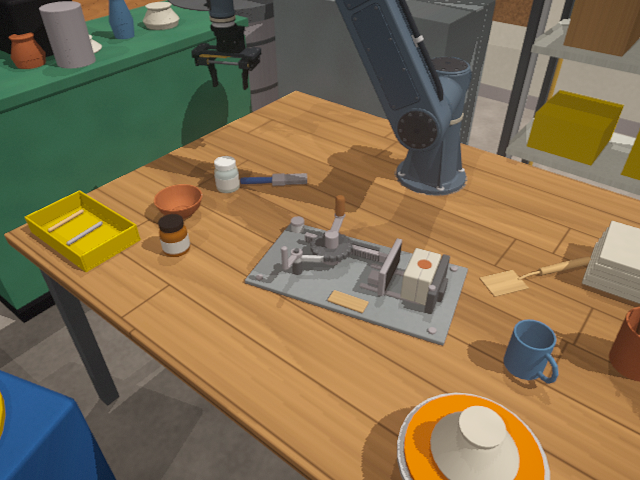

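Run:
```python
from h import *
pts=[]
for n in ['top','scene']:
    c=cap(n); P=cloud(c)
    im=c['pixels'][:,:,::-1]
    cr=im[170:305,190:385] if n=='top' else im[190:340,240:475]
    cv2.imwrite(f'pics/crop_{n}.png',cv2.resize(cr,None,fx=3.4 if n=='scene' else 4,fy=3.4 if n=='scene' else 4,interpolation=cv2.INTER_CUBIC))
    R=P[(P[...,0]>.3)&(P[...,0]<.75)&(P[...,1]>-.25)&(P[...,1]<.4)&(P[...,2]>.005)]
    B=R[(R[:,2]<.018)];r=cv2.minAreaRect(R[R[:,2]<.03][:,:2].astype(np.float32));print(n,'plate',r)
    for lo,hi in [(.1,.15),(.082,.1),(.062,.082),(.045,.062)]:
        Q=R[(R[:,2]>lo)&(R[:,2]<hi)];
        lab=cv2.connectedComponentsWithStats(((P[...,0]>.3)&(P[...,0]<.75)&(P[...,1]>-.25)&(P[...,1]<.4)&(P[...,2]>lo)&(P[...,2]<hi)).astype(np.uint8),connectivity=8)
        for k in range(1,lab[0]):
            m=lab[1]==k
            if m.sum()>3: print(lo,hi,m.sum(),P[m].mean(0).round(4),P[m].min(0).round(3),P[m].max(0).round(3))
    for q in ['knob','lever','drum','thumb_post']:
        for d in spotter.masks_of(n,q)[:1]:
            X=P[d['pixels']];print(q,d['confidence'],len(X),np.median(X,0).round(4),X.min(0).round(3),X.max(0).round(3), X[X[:,2]>X[:,2].max()-.012].mean(0).round(4))
```

```text
top plate ((0.5250641107559204, 0.07513190805912018), (0.4497586190700531, 0.6494963765144348), 0.0328538678586483)
0.1 0.15 28 [ 0.6432 -0.0169  0.1208] [ 0.638 -0.022  0.1  ] [ 0.65  -0.011  0.134]
0.1 0.15 78 [ 0.4296 -0.0253  0.1334] [ 0.419 -0.037  0.101] [ 0.444 -0.014  0.15 ]
0.082 0.1 9 [ 0.6401 -0.0164  0.0896] [ 0.638 -0.022  0.084] [ 0.643 -0.011  0.096]
0.082 0.1 4 [ 0.5904 -0.0283  0.0844] [ 0.588 -0.031  0.083] [ 0.594 -0.025  0.085]
0.082 0.1 237 [0.4811 0.1543 0.0876] [0.42  0.132 0.082] [0.544 0.176 0.1  ]
0.082 0.1 237 [ 4.88e-01 -4.00e-04  9.02e-02] [ 0.441 -0.026  0.082] [0.525 0.024 0.1  ]
0.082 0.1 682 [0.463  0.2233 0.0873] [0.409 0.184 0.082] [0.518 0.264 0.097]
0.082 0.1 5 [ 0.4205 -0.0204  0.0909] [ 0.418 -0.026  0.087] [ 0.424 -0.015  0.098]
0.062 0.082 148 [ 0.6035 -0.024   0.0731] [ 0.563 -0.043  0.062] [0.64  0.002 0.081]
0.062 0.082 6 [0.5626 0.0133 0.0649] [0.56  0.008 0.062] [0.566 0.017 0.069]
0.062 0.082 112 [0.5209 0.0027 0.0656] [ 0.472 -0.032  0.062] [0.555 0.05  0.082]
0.062 0.082 6 [ 0.5484 -0.002   0.0645] [ 0.543 -0.006  0.062] [ 0.555 -0.001
[... 3574 characters left out ...]
0.045] [0.447 0.269 0.062]
0.045 0.062 10 [0.4636 0.2732 0.0536] [0.448 0.269 0.047] [0.477 0.276 0.061]
0.045 0.062 200 [0.5169 0.2481 0.0532] [0.505 0.207 0.045] [0.528 0.288 0.062]
0.045 0.062 7 [0.4944 0.2811 0.0534] [0.485 0.279 0.047] [0.506 0.284 0.059]
knob 0.57 203 [ 0.4411 -0.0215  0.1179] [ 0.251 -0.161 -0.003] [ 0.448 -0.012  0.142] [ 0.4377 -0.0226  0.1372]
lever 0.9 470 [ 0.6003 -0.0152  0.0709] [ 0.531 -0.079  0.008] [0.656 0.023 0.129] [ 0.6505 -0.0147  0.1234]
drum 0.81 1331 [0.5153 0.01   0.0614] [ 0.317 -0.093 -0.004] [1.27  0.575 0.834] [1.2702 0.5746 0.8343]
thumb_post 0.67 476 [ 0.6012 -0.0156  0.0715] [ 0.532 -0.122  0.007] [0.656 0.022 0.129] [ 0.65   -0.0153  0.1237]
```

View pics/crop_top.png

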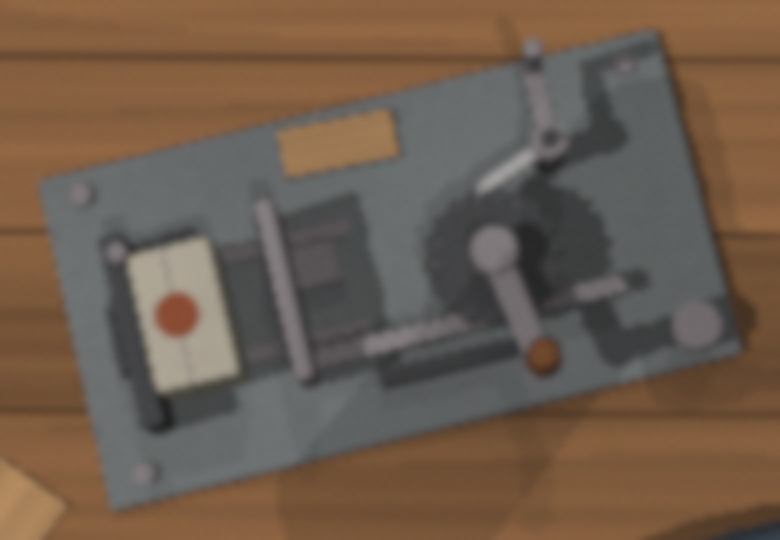

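View pics/crop_scene.png

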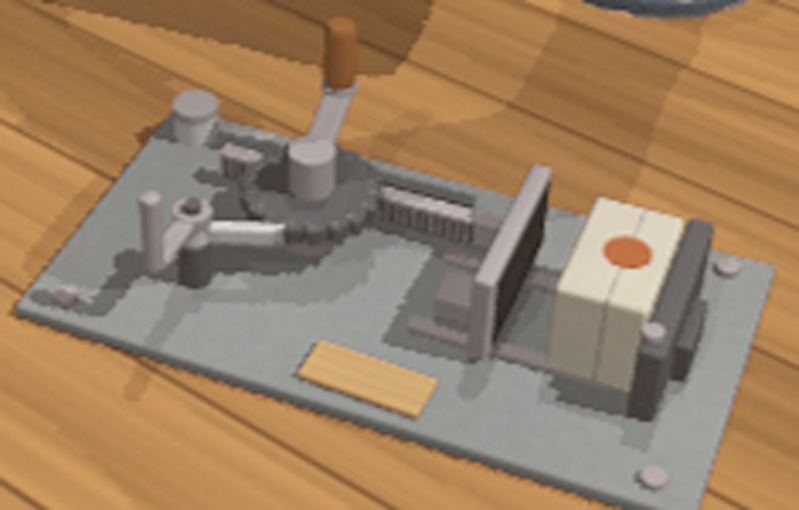

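The top view shows the press turned about 0.24 rad. The knob is at about (0.434, -0.024), and the post at (0.647, -0.017). The knob-to-post length is 0.213 m, which agrees with the given geometry. That puts the axle at about (0.512, 0.010). I'll go above a spot on the +y side of the post with the fingers shut.

```bash
python3 -m inch '[[[-0.38,0.03,0.582],0],[[-0.38,0.03,0.582],0],[[-0.38,0.03,0.582],0],[[-0.38,0.03,0.582],0],[[-0.38,0.03,0.582],0],[[-0.38,0.03,0.582],0],[[-0.38,0.03,0.582],0],[[-0.38,0.03,0.582],0],[[-0.38,0.03,0.582],0],[[-0.38,0.03,0.582],0],[[-0.38,0.03,0.582],0],[[-0.38,0.03,0.582],0]]' 1; python3 -c "
from rig import bot;s=bot.read_state();print(s['position'],s['tcp_rot'])"
```

```text
time_s: 3.0
position: [0.5271, -0.1464, 0.2012]
tcp_rot: [[0.412, 0.0, 0.911], [-0.911, -0.0, 0.412], [0.0, -1.0, 0.0]]
force: [0.9, -0.3, 0.2]
opening: 0.17
[ 0.5270817  -0.14636668  0.2011527 ] [[ 4.12102147e-01  4.98603138e-04  9.11137515e-01]
 [-9.11137521e-01 -3.11004218e-04  4.12102319e-01]
 [ 4.88843120e-04 -9.99999827e-01  3.26130521e-04]]
```

```bash
python3 -m inch '[[[-0.105,0,0.161],0],[[-0.105,0,0.161],0],[[-0.105,0,0.161],0],[[-0.105,0,0.161],0],[[-0.105,0,0.161],0],[[-0.105,0,0.161],0],[[-0.105,0.04,0.161],0],[[-0.105,0.04,0.161],0],[[-0.105,0.04,0.161],0]]' 1
python3 - <<'E'
from h import *
c=cap('scene');im=c['pixels'][:,:,::-1].copy()
for p in [(.647,-.0166,.115),(.645,-.0491,.115),(.434,-.0245,.141),(.5117,.0099,.09)]:
    cv2.circle(im,tuple(int(round(a)) for a in proj(c,p)),1,(0,255,0),-1)
cv2.imwrite('pics/s1.png',cv2.resize(im[150:340,220:475],None,fx=3.1,fy=3.1,interpolation=cv2.INTER_CUBIC))
E
```

```text
time_s: 3.75
position: [0.627, 0.0137, 0.1589]
tcp_rot: [[0.412, -0.007, 0.911], [-0.911, 0.001, 0.412], [-0.004, -1.0, -0.006]]
force: [0.2, 0.3, 0.4]
opening: 0.006
```

View pics/s1.png

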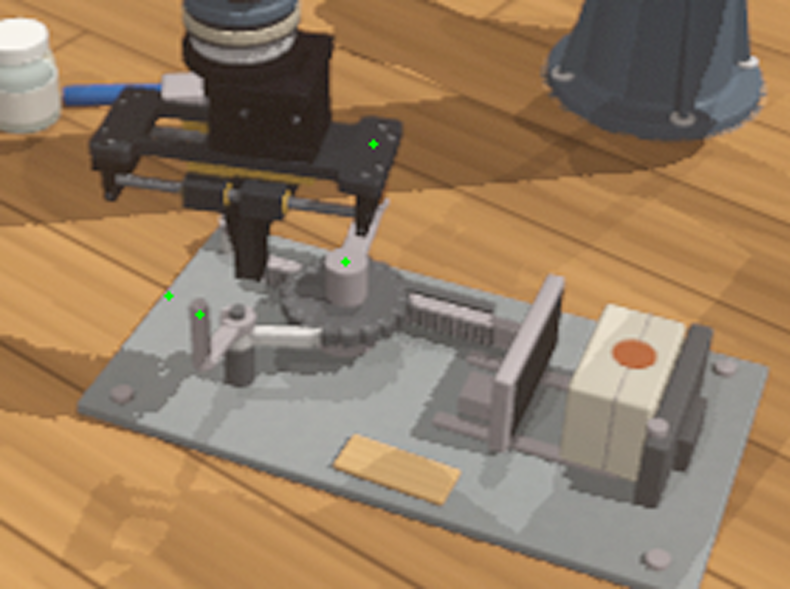

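The post point (200,314) sits on the post in the crop, with the shut fingers beside and above it. Descending.

```bash
python3 -m inch '[[[0,0.03,0],0],[[0,0.06,0],0],[[0,0.06,0],0],[[0,0.06,0],0],[[0,0.06,0],0]]' 1; python3 -m inch '[[[0.005,0,0],0],[[0.01,0,0],0],[[0.014,0,0],0],[[0.016,0,0],0],[[0.018,0,0],0],[[0.018,0,0],0]]'
```

```text
time_s: 4.22
position: [0.631, 0.0131, 0.1032]
tcp_rot: [[0.411, 0.003, 0.911], [-0.911, -0.0, 0.411], [0.002, -1.0, 0.003]]
force: [0.3, 0.2, 1.0]
opening: 0.003
time_s: 4.72
position: [0.6373, -0.0032, 0.1012]
tcp_rot: [[0.412, 0.001, 0.911], [-0.911, -0.0, 0.412], [0.0, -1.0, 0.0]]
force: [0.3, 0.7, -0.6]
opening: 0.005
```

```bash
python3 -m inch '[[[0.002,0,0],0],[[0.004,0,0],0],[[0.006,0,-0.001],0],[[0.008,0,-0.002],0],[[0.008,0,-0.002],0]]'; python3 -m inch '[[[0.002,0,-0.001],0],[[0.004,0,-0.002],0],[[0.006,0,-0.003],0],[[0.008,0,-0.004],0],[[0.008,0,-0.004],0]]'
```

```text
time_s: 5.13
position: [0.6387, -0.0106, 0.101]
tcp_rot: [[0.412, 0.001, 0.911], [-0.911, 0.0, 0.412], [-0.0, -1.0, 0.001]]
force: [0.6, 1.5, -0.3]
opening: 0.001
time_s: 5.55
position: [0.6382, -0.0202, 0.101]
tcp_rot: [[0.412, 0.0, 0.911], [-0.911, -0.0, 0.412], [0.0, -1.0, 0.0]]
force: [-0.1, 1.9, 0.5]
opening: 0.007
```

Run:
```python
from h import *
c=cap('scene');P=cloud(c)
im=c['pixels'][:,:,::-1].copy()
for p in [(.647,-.0166,.115),(.645,-.0491,.115),(.6382,-.0202,.101)]:
    cv2.circle(im,tuple(int(round(a)) for a in proj(c,p)),1,(0,255,0),-1)
cv2.imwrite('pics/s2.png',cv2.resize(im[190:300,230:380],None,fx=5,fy=5,interpolation=cv2.INTER_CUBIC))
```

```text
(no output)
```

View pics/s2.png

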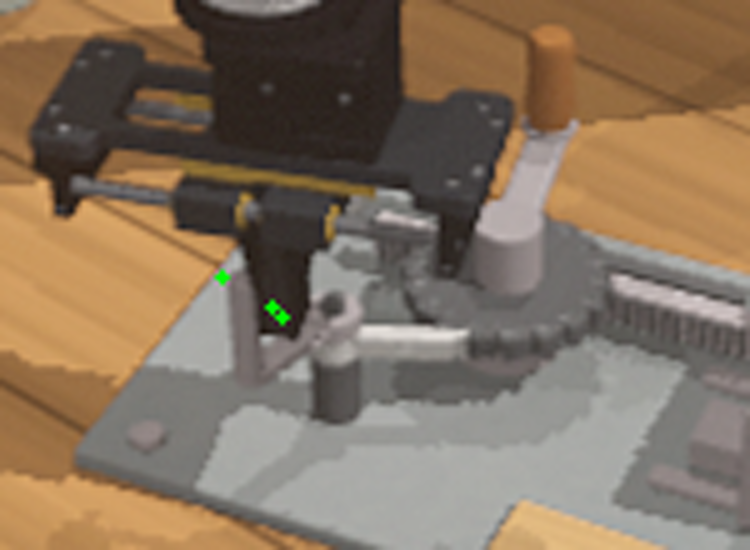

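The post is about 60% of the way over, and the pawl is still on the wheel. Pushing on carefully.

```bash
python3 -m inch '[[[0.002,0,-0.001],0],[[0.004,0,-0.002],0],[[0.006,0,-0.003],0],[[0.007,0,-0.003],0],[[0.007,0,-0.003],0]]'; python3 -m inch '[[[0.001,0,0],0],[[0.002,0,-0.001],0],[[0.002,0,-0.001],0]]';  python3 - <<'E'
from h import *
for n in ['scene','top']:
    c=cap(n);P=cloud(c)
    m=(P[...,2]>.1)&(P[...,2]<.13)&(abs(P[...,0]-.648)<.02)&(P[...,1]<-.025)&(P[...,1]>-.07)
    print(n,m.sum(),P[m].mean(0),P[m].min(0),P[m].max(0))
    L=np.array(spotter.find_in(n,'pawl_nose')[0]['location']);print(L)
E
```

```text
time_s: 6.02
position: [0.6379, -0.0275, 0.101]
tcp_rot: [[0.412, -0.001, 0.911], [-0.911, -0.0, 0.412], [-0.0, -1.0, -0.001]]
force: [-1.0, 2.4, 1.4]
opening: 0.004
time_s: 6.27
position: [0.6378, -0.0295, 0.101]
tcp_rot: [[0.412, -0.001, 0.911], [-0.911, 0.0, 0.412], [-0.0, -1.0, -0.001]]
force: [-0.3, 3.1, 2.4]
opening: 0.006
scene 99 [ 0.65069533 -0.03583012  0.11514783] [ 0.64318033 -0.04869352  0.10137619] [ 0.65648359 -0.0250964   0.12928872]
[ 0.5785 -0.0043  0.059 ]<stdin>:5: RuntimeWarning: Mean of empty slice.
  ret = um.true_divide(
Traceback (most recent call last):
ValueError: zero-size array to reduction operation minimum which has no identity
```

```bash
python3 -m inch '[[[0.001,0,0],0],[[0.002,0,-0.001],0],[[0.003,0,-0.001],0],[[0.003,0,-0.001],0]]'; python3 -m inch '[[[0.001,0,0],0],[[0.002,0,-0.001],0],[[0.002,0,-0.001],0]]';  python3 - <<'E'
from h import *
for n in ['scene']:
    c=cap(n);P=cloud(c)
    m=(P[...,2]>.1)&(P[...,2]<.13)&(abs(P[...,0]-.648)<.02)&(P[...,1]<-.025)&(P[...,1]>-.07)
    print(n,m.sum(),P[m].min(0),np.percentile(P[m][:,1],[3,10,20]))
E
```

```text
time_s: 6.75
position: [0.6376, -0.0325, 0.1008]
tcp_rot: [[0.412, -0.002, 0.911], [-0.911, 0.001, 0.412], [-0.001, -1.0, -0.002]]
force: [-3.1, 3.7, 4.1]
opening: 0.004
time_s: 7.0
position: [0.6372, -0.0346, 0.1009]
tcp_rot: [[0.412, -0.003, 0.911], [-0.911, 0.001, 0.412], [-0.002, -1.0, -0.002]]
force: [-3.9, 4.5, 2.5]
opening: 0.007
scene 123 [ 0.62818162 -0.05451384  0.10052725] [-0.05187306 -0.04934267 -0.0457758 ]
```

```bash
python3 -m inch '[[[0.001,0,0],0],[[0.001,0,0],0],[[-0.02,0,0.008],0],[[-0.02,0,0.008],0],[[-0.02,-0.03,0.008],0],[[-0.02,-0.08,0.008],0],[[-0.02,-0.08,0.008],0],[[-0.093,-0.08,-0.18],0],[[-0.093,-0.08,-0.18],0],[[-0.093,-0.08,-0.18],0],[[-0.093,-0.08,-0.18],0],[[-0.093,-0.08,-0.18],0]]' 1;python3 -m inch '[[[0,0,0],0],[[0,0,0],0],[[0,0,0],0]]' -1
python3 - <<'E'
from h import *
c=cap('top');P=cloud(c)
m=(P[...,2]>.1)&(P[...,2]<.133)&(abs(P[...,0]-.648)<.02)&(P[...,1]<-.01)&(P[...,1]>-.07)
print(m.sum(),P[m].mean(0),P[m].min(0),P[m].max(0))
c=cap('scene');P=cloud(c)
m=(P[...,2]>.1)&(P[...,2]<.133)&(abs(P[...,0]-.648)<.02)&(P[...,1]<-.01)&(P[...,1]>-.07)
print(m.sum(),P[m].mean(0),P[m].min(0),P[m].max(0))
im=c['pixels'][:,:,::-1].copy()
cv2.imwrite('pics/s3.png',cv2.resize(im[150:300,200:400],None,fx=4,fy=4,interpolation=cv2.INTER_CUBIC))
s=bot.read_state();print(s['position'],s['time_s'],s['force'])
E
```

```text
time_s: 8.05
position: [0.4337, -0.0252, 0.181]
tcp_rot: [[0.413, 0.0, 0.911], [-0.911, -0.002, 0.413], [0.002, -1.0, -0.001]]
force: [0.2, -0.5, -0.2]
opening: 0.005
time_s: 8.3
position: [0.4382, -0.0257, 0.1816]
tcp_rot: [[0.412, 0.004, 0.911], [-0.911, -0.002, 0.412], [0.004, -1.0, 0.003]]
force: [0.0, 0.4, 0.3]
opening: 0.153
27 [ 0.6419965  -0.04782072  0.12132832] [ 0.63496459 -0.05472917  0.1001641 ] [ 0.65000831 -0.04147339  0.12979309]
75 [ 0.64875975 -0.04543323  0.11603894] [ 0.63853401 -0.05289529  0.1000222 ] [ 0.65481266 -0.04048966  0.12988639]
[ 0.43861263 -0.02535871  0.18141709] 8.4 [ 0.97156286 -0.4253697   0.44527689]
```

View pics/s3.png

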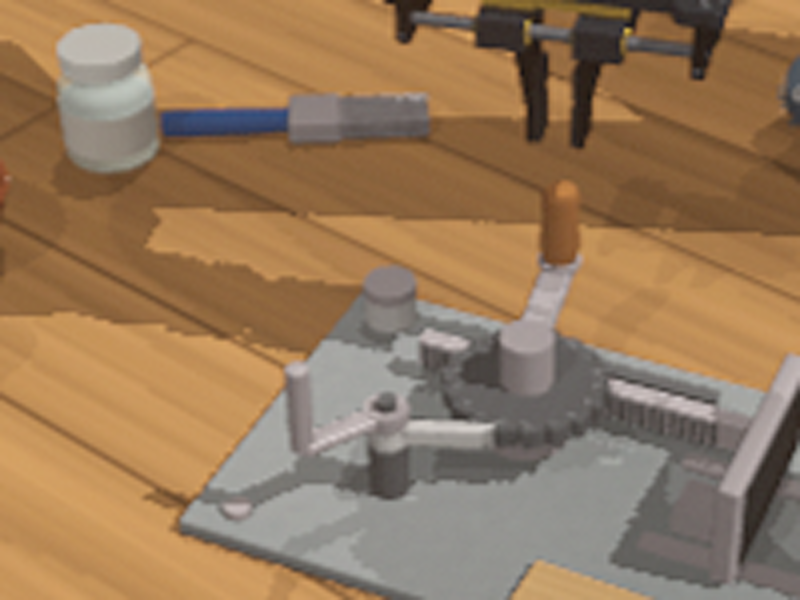

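The lever stands well over at about 0.56 rad, with the pawl still on the wheel. Descending over the knob and closing.

```bash
python3 -m inch '[[[0,0,-0.002],0],[[0,0,-0.002],0],[[0,0,-0.002],0],[[0,0,-0.002],0],[[0,0,-0.002],0],[[0,0,-0.002],0],[[0,0.025,-0.002],0],[[0,0.05,-0.002],0],[[0,0.08,-0.002],0],[[0,0.08,-0.002],0],[[0,0.08,-0.002],0],[[0,0.08,-0.002],0]]' -1;python3 -m inch '[[[0,0,0],0],[[0,0,0],0],[[0,0,0],0],[[0,0,0],0],[[0,0,0],0],[[0,0,0],0],[[0,0,0],0],[[0,0,0],0],[[0,0,0],0],[[0,0,0],0],[[0,0,0],0],[[0,0,0],0]]' 1; python3 -m inch '[[[0,0,0],0],[[0,0,0],0]]'
python3 - <<'E'
from h import *
c=cap('scene');im=c['pixels'][:,:,::-1].copy()
cv2.imwrite('pics/s4.png',cv2.resize(im[150:300,200:400],None,fx=4,fy=4,interpolation=cv2.INTER_CUBIC))
E
```

```text
time_s: 9.4
position: [0.4348, -0.0253, 0.1018]
tcp_rot: [[0.412, 0.001, 0.911], [-0.911, -0.0, 0.412], [0.001, -1.0, 0.001]]
force: [0.1, -0.1, -0.1]
opening: 0.991
time_s: 10.4
position: [0.4346, -0.0256, 0.101]
tcp_rot: [[0.413, 0.001, 0.911], [-0.911, -0.001, 0.413], [0.001, -1.0, 0.0]]
force: [0.5, -3.1, -1.9]
opening: 0.255
time_s: 10.57
position: [0.4346, -0.0256, 0.101]
tcp_rot: [[0.412, 0.001, 0.911], [-0.911, -0.001, 0.412], [0.001, -1.0, 0.0]]
force: [-0.2, -3.7, -1.3]
opening: 0.259
```

View pics/s4.png

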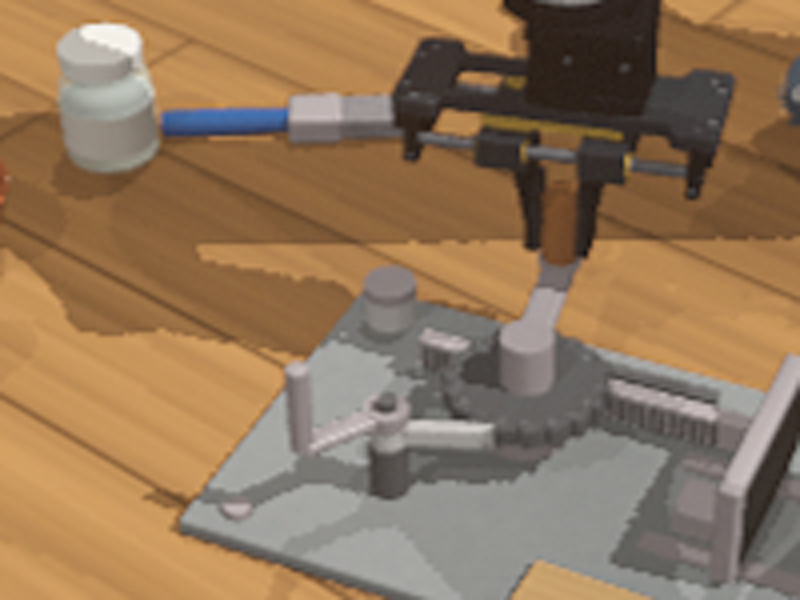

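Knob gripped (opening 22.5 mm). Winding up by about 0.16 rad on the arc.

```bash
python3 -m inch '[[[0.003,0,0],0],[[0.006,0,0],0],[[0.009,0,0.0005],0],[[0.012,0,0.001],0],[[0.014,0,0.001],0],[[0.014,0,0.001],0],[[0.014,0,0.001],0]]';python3 - <<'E'
from h import *
c=cap('scene');P=cloud(c);im=c['pixels'][:,:,::-1].copy()
cv2.imwrite('pics/s5.png',cv2.resize(im[200:290,230:370],None,fx=5,fy=5,interpolation=cv2.INTER_CUBIC))
print([(d['location'],d['confidence']) for d in spotter.find_in('scene','pawl_nose')[:2]])
E
```

```text
time_s: 11.2
position: [0.4393, -0.0352, 0.1009]
tcp_rot: [[0.41, -0.003, 0.912], [-0.912, 0.004, 0.41], [-0.005, -1.0, -0.001]]
force: [-0.4, 7.2, 2.5]
opening: 0.257
[([0.5854, 0.004, 0.0621], 0.74)]
```

View pics/s5.png

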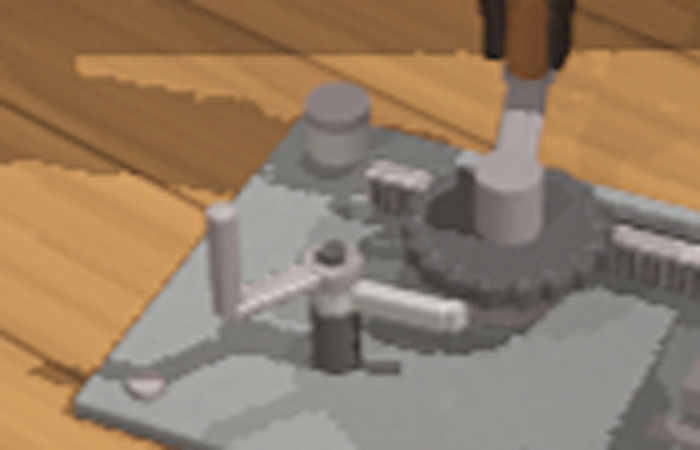

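The pawl has sprung clear: in the crop its nose (465,315) stands off the wheel. Computing the arc to ease back along.

Run:
```python
import numpy as np
r=.085;p=lambda t:np.array([r*np.sin(t),r*(1-np.cos(t))])
for a,b,n in [(.165,-.375,9),(-.375,-.735,6)]:
    print([(p(t)-p(a)).round(4).tolist() for t in np.linspace(a,b,n+1)[1:]])
for t in [-.375,-.735]: print(t,np.round([.4393+.41*(p(t)-p(.125))[0]+.912*(p(t)-p(.125))[1], -.0352-.912*(p(t)-p(.125))[0]+.41*(p(t)-p(.125))[1]],4))
```

```text
[[-0.0051, -0.0007], [-0.0101, -0.0011], [-0.0152, -0.0011], [-0.0203, -0.0009], [-0.0254, -0.0004], [-0.0304, 0.0005], [-0.0354, 0.0016], [-0.0403, 0.003], [-0.0451, 0.0048]]
[[-0.0047, 0.002], [-0.0092, 0.0043], [-0.0137, 0.0069], [-0.0179, 0.0097], [-0.022, 0.0127], [-0.0259, 0.016]]
-0.375 [0.427 0.005]
-0.735 [0.431  0.0352]
```

```bash
python3 -m inch '[[[-0.005,0,-0.0007],0],[[-0.010,0,-0.001],0],[[-0.015,0,-0.001],0],[[-0.020,0,-0.001],0],[[-0.0255,0,-0.0005],0],[[-0.0305,0,0.0005],0],[[-0.0355,0,0.0015],0],[[-0.0405,0,0.003],0],[[-0.045,0,0.005],0],[[-0.045,0,0.005],0]]'
```

```text
time_s: 12.13
position: [0.4276, 0.0076, 0.101]
tcp_rot: [[0.411, 0.002, 0.912], [-0.912, 0.003, 0.411], [-0.002, -1.0, 0.003]]
force: [3.1, 7.1, -1.9]
opening: 0.258
```

```bash
python3 -m inch '[[[-0.0047,0,0.002],0],[[-0.009,0,0.0048],0],[[-0.0135,0,0.0075],0],[[-0.0175,0,0.0105],0],[[-0.0215,0,0.0137],0],[[-0.0255,0,0.017],0],[[-0.0255,0,0.017],0]]'
python3 - <<'E'
import numpy as np
r=.085;p=lambda t:np.array([r*np.sin(t),r*(1-np.cos(t))])
for a,b,n in [(-.735,-.855,4)]+[(x,x-.08,4) for x in np.arange(-.855,-1.5,-.08)]:
    print(round(a,3),[(p(t)-p(a)).round(4).tolist() for t in np.linspace(a,b,n+1)[1:]])
E
```

```text
time_s: 12.72
position: [0.4329, 0.0377, 0.101]
tcp_rot: [[0.411, 0.002, 0.912], [-0.912, 0.002, 0.411], [-0.001, -1.0, 0.003]]
force: [3.1, 5.8, -1.7]
opening: 0.254
-0.735 [[-0.0019, 0.0017], [-0.0037, 0.0035], [-0.0054, 0.0054], [-0.0071, 0.0073]]
-0.855 [[-0.0011, 0.0013], [-0.0022, 0.0026], [-0.0032, 0.0039], [-0.0043, 0.0053]]
-0.935 [[-0.001, 0.0014], [-0.002, 0.0028], [-0.0029, 0.0042], [-0.0038, 0.0056]]
-1.015 [[-0.0009, 0.0015], [-0.0017, 0.0029], [-0.0026, 0.0044], [-0.0034, 0.0059]]
-1.095 [[-0.0008, 0.0015], [-0.0015, 0.0031], [-0.0022, 0.0046], [-0.0029, 0.0062]]
-1.175 [[-0.0006, 0.0016], [-0.0012, 0.0032], [-0.0018, 0.0048], [-0.0024, 0.0064]]
-1.255 [[-0.0005, 0.0016], [-0.001, 0.0033], [-0.0014, 0.0049], [-0.0019, 0.0065]]
-1.335 [[-0.0004, 0.0017], [-0.0007, 0.0033], [-0.001, 0.005], [-0.0013, 0.0067]]
-1.415 [[-0.0002, 0.0017], [-0.0005, 0.0034], [-0.0006, 0.0051], [-0.0008, 0.0068]]
-1.495 [[-0.0001, 0.0017], [-0.0002, 0.0034], [-0.0002, 0.0051], [-0.0002, 0.0068]]
```

```bash
python3 -m inch '[[[-0.002,0,0.0017],0],[[-0.0037,0,0.0035],0],[[-0.0054,0,0.0055],0],[[-0.007,0,0.0075],0],[[-0.007,0,0.0075],0]]'
python3 - <<'E'
from h import *
c=cap('scene','s6.png');P=cloud(c)
a=.24;X=np.array([np.cos(a),np.sin(a)]);Y=np.array([-X[1],X[0]])
ax=np.array([.5117,.0099])
q=(P[...,:2]-ax)@np.stack([X,Y],1)
# tops: jaw 87mm, mould 86mm
m=(P[...,2]>.08)&(P[...,2]<.092)&(abs(q[...,0])<.03)&(q[...,1]>.1)&(q[...,1]<.3)
h,e=np.histogram(q[m][:,1],np.arange(.1,.3,.003));print([(round(e[i],3),int(h[i])) for i in range(len(h)) if h[i]])
E
```

```text
time_s: 13.13
position: [0.4369, 0.0468, 0.101]
tcp_rot: [[0.411, 0.002, 0.912], [-0.912, 0.002, 0.411], [-0.001, -1.0, 0.003]]
force: [3.0, 6.1, -2.3]
opening: 0.254
[(np.float64(0.166), 17), (np.float64(0.169), 24), (np.float64(0.172), 23), (np.float64(0.175), 23), (np.float64(0.178), 31), (np.float64(0.181), 11), (np.float64(0.187), 5), (np.float64(0.19), 20), (np.float64(0.193), 22), (np.float64(0.196), 23), (np.float64(0.199), 26), (np.float64(0.202), 25), (np.float64(0.205), 25), (np.float64(0.208), 19), (np.float64(0.211), 27), (np.float64(0.214), 25), (np.float64(0.217), 23), (np.float64(0.22), 23), (np.float64(0.223), 26), (np.float64(0.226), 24), (np.float64(0.229), 23), (np.float64(0.232), 27), (np.float64(0.235), 23), (np.float64(0.238), 24), (np.float64(0.241), 26), (np.float64(0.244), 25), (np.float64(0.247), 20)]
```

The gap from jaw to mould is about 6 mm, so contact should come near -1.07 rad. Easing on in small steps.

```bash
python3 -m inch '[[[-0.001,0,0.0013],0],[[-0.0022,0,0.0026],0],[[-0.0032,0,0.004],0],[[-0.0042,0,0.0053],0],[[-0.0042,0,0.0053],0],[[-0.0042,0,0.0053],0]]'
```

```text
time_s: 13.68
position: [0.4402, 0.0526, 0.101]
tcp_rot: [[0.411, 0.002, 0.912], [-0.912, 0.002, 0.411], [-0.001, -1.0, 0.003]]
force: [2.7, 6.1, -2.6]
opening: 0.258
```

```bash
python3 -m inch '[[[-0.0005,0,0.0007],0],[[-0.001,0,0.0014],0],[[-0.0015,0,0.0021],0],[[-0.0015,0,0.0021],0],[[-0.0015,0,0.0021],0]]'
```

```text
time_s: 14.1
position: [0.4416, 0.0547, 0.101]
tcp_rot: [[0.41, 0.003, 0.912], [-0.912, 0.002, 0.41], [-0.001, -1.0, 0.003]]
force: [2.9, 5.7, -3.0]
opening: 0.255
```

```bash
python3 -m inch '[[[-0.0005,0,0.0008],0],[[-0.001,0,0.0016],0],[[-0.0015,0,0.0025],0],[[-0.0015,0,0.0025],0],[[-0.0015,0,0.0025],0]]'
```

```text
time_s: 14.52
position: [0.4432, 0.0571, 0.101]
tcp_rot: [[0.41, 0.003, 0.912], [-0.912, 0.002, 0.41], [-0.001, -1.0, 0.003]]
force: [3.0, 5.2, -2.9]
opening: 0.257
```

```bash
python3 -m inch '[[[-0.0004,0,0.0008],0],[[-0.0009,0,0.0016],0],[[-0.0013,0,0.0023],0],[[-0.0013,0,0.0023],0],[[-0.0013,0,0.0023],0]]'
```

```text
time_s: 14.93
position: [0.4448, 0.0593, 0.101]
tcp_rot: [[0.411, 0.003, 0.912], [-0.912, 0.002, 0.41], [-0.001, -1.0, 0.003]]
force: [3.0, 5.9, -3.0]
opening: 0.256
```

```bash
python3 -m inch '[[[-0.0004,0,0.0008],0],[[-0.0008,0,0.0016],0],[[-0.0012,0,0.0024],0],[[-0.0012,0,0.0024],0],[[-0.0012,0,0.0024],0]]'
```

```text
time_s: 15.35
position: [0.4465, 0.0614, 0.101]
tcp_rot: [[0.41, 0.003, 0.912], [-0.912, 0.002, 0.41], [-0.001, -1.0, 0.003]]
force: [3.8, 5.5, -3.3]
opening: 0.26
```

```bash
python3 -m inch '[[[-0.0004,0,0.0008],0],[[-0.0008,0,0.0016],0],[[-0.0011,0,0.0024],0],[[-0.0011,0,0.0024],0],[[-0.0011,0,0.0024],0]]'
```

```text
time_s: 15.77
position: [0.4481, 0.0634, 0.101]
tcp_rot: [[0.41, 0.002, 0.912], [-0.912, 0.002, 0.41], [-0.001, -1.0, 0.003]]
force: [3.7, 4.8, -2.2]
opening: 0.253
```

```bash
python3 -m inch '[[[-0.0003,0,0.0008],0],[[-0.0007,0,0.0016],0],[[-0.001,0,0.0024],0],[[-0.001,0,0.0024],0],[[-0.001,0,0.0024],0]]'
```

```text
time_s: 16.18
position: [0.4498, 0.0653, 0.101]
tcp_rot: [[0.41, 0.002, 0.912], [-0.912, 0.002, 0.41], [-0.001, -1.0, 0.003]]
force: [3.1, 5.1, -3.1]
opening: 0.252
```

```bash
python3 -m inch '[[[-0.0003,0,0.0008],0],[[-0.0006,0,0.0016],0],[[-0.0009,0,0.0024],0],[[-0.0009,0,0.0024],0],[[-0.0009,0,0.0024],0]]'
```

```text
time_s: 16.6
position: [0.4511, 0.0667, 0.101]
tcp_rot: [[0.411, 0.001, 0.912], [-0.912, 0.002, 0.411], [-0.001, -1.0, 0.002]]
force: [3.0, 5.8, -2.7]
opening: 0.256
```

```bash
python3 -m inch '[[[-0.0002,0,0.0006],0],[[-0.0004,0,0.0012],0],[[-0.0004,0,0.0012],0],[[-0.0004,0,0.0012],0]]'
```

```text
time_s: 16.93
position: [0.4511, 0.0668, 0.101]
tcp_rot: [[0.412, -0.001, 0.911], [-0.911, 0.0, 0.412], [-0.0, -1.0, -0.001]]
force: [0.5, 2.5, -0.6]
opening: 0.26
```

```bash
python3 -m inch '[[[-0.0002,0,0.0006],0],[[-0.0004,0,0.0012],0],[[-0.0004,0,0.0012],0],[[-0.0004,0,0.0012],0]]'
```

```text
time_s: 17.27
position: [0.4512, 0.0669, 0.1009]
tcp_rot: [[0.413, -0.002, 0.911], [-0.911, -0.001, 0.413], [-0.0, -1.0, -0.003]]
force: [-2.0, -4.1, 0.8]
opening: 0.259
```

The jaw is on the mould: motion has stopped and the pull has gone, with about 4 N of push now. Backing off to zero, holding, then letting go.

```bash
python3 -m inch '[[[0.0002,0,-0.0007],0],[[0.0002,0,-0.0007],0],[[0.0002,0,-0.0007],0],[[0.0002,0,-0.0007],0]]'
```

```text
time_s: 17.6
position: [0.4512, 0.067, 0.1009]
tcp_rot: [[0.412, -0.001, 0.911], [-0.911, -0.0, 0.412], [-0.0, -1.0, -0.001]]
force: [-3.1, -4.7, 1.8]
opening: 0.256
```

```bash
python3 -m inch '[[[0,0,0],0],[[0,0,0],0],[[0,0,0],0]]'
```

```text
time_s: 17.85
position: [0.4512, 0.0669, 0.1009]
tcp_rot: [[0.412, -0.001, 0.911], [-0.911, -0.0, 0.412], [-0.0, -1.0, -0.001]]
force: [-4.1, -4.4, 0.6]
opening: 0.253
```

```bash
python3 -m inch '[[[0.0003,0,-0.0008],0],[[0.0003,0,-0.0008],0],[[0.0003,0,-0.0008],0]]'
```

```text
time_s: 18.1
position: [0.4512, 0.0668, 0.1009]
tcp_rot: [[0.412, -0.0, 0.911], [-0.911, 0.001, 0.412], [-0.001, -1.0, 0.0]]
force: [-2.8, 0.8, -0.0]
opening: 0.258
```

```bash
python3 -m inch '[[[0,0,0],0],[[0,0,0],0],[[0,0,0],0],[[0,0,0],0],[[0,0,0],0],[[0,0,0],0],[[0,-0.02,0],0],[[0,-0.05,0],0],[[0,-0.09,0],0],[[0,-0.12,0],0],[[0,-0.12,0],0]]' -0.3; python3 -m inch '[[[-0.08,0,-0.12],0],[[-0.08,0,-0.12],0],[[-0.08,0,-0.12],0],[[-0.08,0,-0.12],0],[[0.08,0,-0.12],0],[[0.08,0,-0.12],0],[[0.1,0,-0.12],0],[[0.14,0,-0.12],0],[[0.14,0,-0.12],0],[[0.14,0,-0.12],0]]'
python3 - <<'E'
from h import *
c=cap('scene');im=c['pixels'][:,:,::-1]
cv2.imwrite('pics/s7.png',cv2.resize(im[180:345,230:475],None,fx=3.2,fy=3.2,interpolation=cv2.INTER_CUBIC))
P=cloud(c)
for q in ['mould','tin','rib','jaw','pawl_nose']:
    print(q,[d['location'] for d in spotter.find_in('scene',q)[:1]])
m=(P[...,2]>.1)&(P[...,2]<.133)&(abs(P[...,0]-.648)<.02)&(P[...,1]<-.01)&(P[...,1]>-.07)
print(P[m].mean(0))
a=.24;X=np.array([np.cos(a),np.sin(a)]);Y=np.array([-X[1],X[0]])
q=(P[...,:2]-np.array([.5117,.0099]))@np.stack([X,Y],1)
m=(P[...,2]>.08)&(P[...,2]<.092)&(abs(q[...,0])<.03)&(q[...,1]>.1)&(q[...,1]<.3)
h,e=np.histogram(q[m][:,1],np.arange(.16,.3,.003));print([(float(round(e[i],3)),int(h[i])) for i in range(len(h)) if h[i]])
E
```

```text
time_s: 19.02
position: [0.4554, 0.0663, 0.2265]
tcp_rot: [[0.412, 0.013, 0.911], [-0.911, -0.001, 0.412], [0.006, -1.0, 0.012]]
force: [0.1, -0.3, -0.7]
opening: 0.648
time_s: 19.85
position: [0.4035, -0.1165, 0.2212]
tcp_rot: [[0.409, 0.005, 0.913], [-0.913, -0.004, 0.409], [0.006, -1.0, 0.003]]
force: [0.5, -1.3, 0.6]
opening: 0.65
mould [[0.502, 0.2317, 0.0831]]
tin [[0.4703, -0.1333, 0.0369]]
rib [[0.6081, 0.1221, 0.0159]]
jaw [[0.4676, 0.1571, 0.0402]]
pawl_nose [[0.5863, -0.0022, 0.0584]]
[ 0.64872716 -0.04579931  0.11561152]
[(0.172, 1), (0.175, 15), (0.178, 24), (0.181, 24), (0.184, 26), (0.187, 26), (0.19, 20), (0.193, 24), (0.196, 25), (0.199, 25), (0.202, 20), (0.205, 24), (0.208, 25), (0.211, 22), (0.214, 25), (0.217, 23), (0.22, 27), (0.223, 23), (0.226, 24), (0.229, 25), (0.232, 25), (0.235, 23), (0.238, 27), (0.241, 23), (0.244, 27), (0.247, 19)]
```

View pics/s7.png

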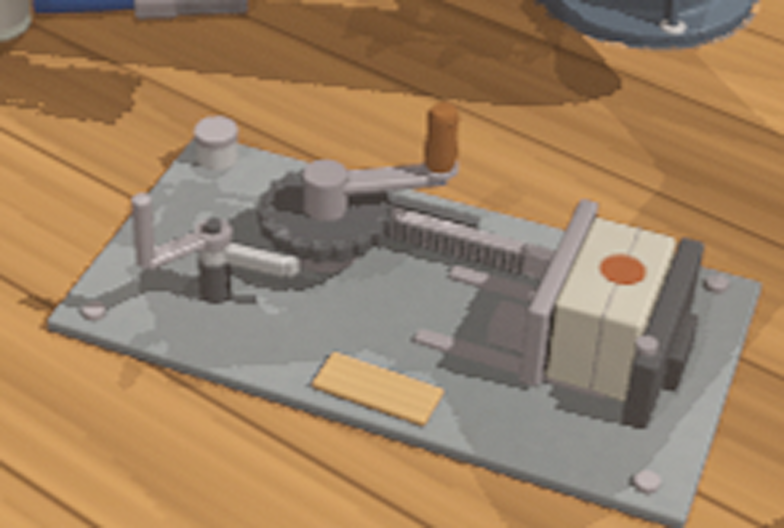

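The jaw is flush on the mould with no gap. The pawl stands clear at (295,265), the lever is over, and the robot is away from everything. Handing in.

```bash
python3 -c "
from rig import bot;print(bot.hand_in())"
```

```text
the job is handed in; nothing more can be done
None
```

I pushed the thumb lever over, wound the crank up about 0.12 rad so the pawl sprang clear, then eased the drum back by the knob until the jaw met the mould. I let go there, withdrew the arm and handed in at about 20 s. No verdict was reported.

- **Lever:** it sits at about 0.56 rad by the camera (0.45 needed), and the measured force was at most about 7 N while pushing it over.
- **Pawl and jaw:** in the last picture the pawl nose is clear of the wheel. The jaw is flush on the mould with no gap, at a drum angle of about -1.17 rad. The clamping force itself could not be measured.
- **Mould and other things:** the mould, tin and rib were found within about 3 mm of where they started. I did not re-measure the bowl, jars, brush and mug, but the arm stayed well above them.
- **Overshoot at contact:** after the jaw touched, the hand's push built up to about 6 N, which I estimate put about 35 N on the mould (limit 45 N). I backed it off to about 1 N before letting go.

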